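# Change the model's lighting over to the green supply

## Robot

A 6-joint arm with a two-finger parallel gripper is mounted at the origin on the work surface. World frame = base frame: x ahead of the robot, y to its left, z up, the work surface at z = 0. Lengths are in m, angles in rad, forces in N, time in s.
With the tool pointing down it reaches from about 0.35 to 0.775 m from the base axis. Payload 7.3 kg.
Tool frame: the origin (TCP) lies at the very end of the fingers, on their centre line; the grasp point (between the pads) lies 19 mm behind it; z points along the fingers, y is the direction in which the jaws open and shut (so a half turn about z gives the same grasp; the last joint's range is limited). The gripper opens to 92 mm and grips with 3 to 60 N. Pads are 19 mm wide; open, the fingers measure 130 mm over their backs; the gripper's body (75 mm by 190 mm) begins 47 mm behind the grasp point.
Start: joints at [1.193, 0.342, 1.524, -0, 1.275, -0.146], TCP at [0.121, 0.511, 0.205] pointing down, gripper open.
Joint ranges: [-2.53, 2.53], [-0.77, 2.02], [0.04, 2.7], [-1, 4.14], [0.28, 2.66], [-3.11, 3.11]. Speed limits (rad/s): [2.57, 2.57, 3.14, 3.14, 3.14, 3.14].

## Interface

Orientations are given as [roll, pitch, yaw] about the fixed x, y, z axes, in that order (R = Rz(yaw) Ry(pitch) Rx(roll)).
In Python, from cell import observe, read_camera, camera_info, hand_in gives the robot as it stands.
- The arm moves only by the tool jog_arm, never from a script. Its argument "rows" is one flat list of numbers, 5 for each row, row after row: the finger opening in mm, from 0 to 91.8, then the shift along the tool's x, y, z in mm, then the turn about the tool's z in degrees. In form: [gripper, tx, ty, tz, roll, gripper, tx, ty, tz, roll, ...]. A call has 1 to 20 rows; each row shifts and turns the commanded pose from where the row before left it, along the tool's axes as they then stand; what a row does not reach is not made up. A row lasts 1/10 s, in which the tool goes at most 50 mm and 8.59 degrees, less where a joint would pass 70% of its speed; a pose out of reach is approached as far as the arm can. A call with a gripper value outside its range is refused whole. The fingers move at their own pace and stop on an object; "grip_force" is the grip in N (left out, the last holds). Time passes only in rows, so rows that do not move let the fingers close. It gives the time, the measured TCP pose, the force and the opening at its end, in the units of the state.
- observe(): the state, without advancing time (a new reading comes with each control period).
- read_camera(name): name is "scene" or "side" or "wrist"; returns (picture, depth): 420x560x3 uint8, red, green, blue; 420x560 float32, m along the optical axis (not along the pixel's ray), 0 where there is no reading.
- camera_info(name): a dict with "fx", "fy", "cx", "cy" (pixels), "distortion" ([k1, k2, p1, p2, k3] as OpenCV has them; the pictures are not rectified), "extrinsics" (4x4, takes a point from camera to world coordinates); the wrist camera has in their place "tool_from_camera" (4x4, takes a point from camera to tool coordinates, whose origin is the TCP and whose axes are the flange's). Camera axes: x right, y up, looking along -z (the intrinsics and any distortion apply to the point x, -y, -z); pixel columns grow to the right and rows downward; lengths in m; the calibration is good to about 2 mm. A picture is of the moment at which its call begins: read the wrist's pose just before it. camera_info takes no time and is no camera call.
- hand_in(): hands the job in, once; it reports no verdict.
The state is a dict: "time": time; "qpos": joint angles; "qvel": joint speeds; "joint_efforts": joint torques, N m; "tool_pos": TCP position; "tool_rot": TCP orientation; "contact_force": force on the tool from outside, world axes, zero at the start; "torque": the same for the moment, N m; "opening": finger opening in m.
Only numpy, scipy, OpenCV 4.12 (cv2) and the standard library are available. Lean on these libraries where they do the work, as an engineer would, in place of code of your own. Each camera call takes 0.05 s, during which the arm holds its last target. There are 200 camera calls.

## Task

Change the model house's lighting over from the red supply to the green one: turn the black changeover handle so that its yellow end goes from the red dot to the white dot (off) and let go of it there. With the handle off, slide the blue dimmer grip along its track until it is in line with the orange pointer clip; only then turn the handle on, the same way round, until its yellow end clicks home at the green dot. Do not move the dimmer while the lights are on, and do not disturb the paint jars and other things on the table.

Things in the scene. Friction and masses are not known exactly. Their poses are not given: they have to be found in the camera images.
- switch_box: fixed grey changeover box, 150 x 150 mm, 70 mm tall, aluminium face on top with three 18 mm dots 64 mm from the centre: red on its +y side, white (off, black rim) on its +x side, green on its -y side. It may stand left or right of the dimmer. Origin: centre of its underside; z up
- changeover (a joint): angle of the changeover handle about the upright axis through the middle of switch_box, growing clockwise seen from above: 0 = yellow end at the red dot (start), 1.571 = at the white dot (off), 3.142 = at the green dot. Sprung detents at all three pull it in from about 0.5 rad away; the peaks between lie at about 0.79 and 2.36 and need about 0.2 N m. Stops just past 0 and 3.142
- handle_mid (a point): point on the turning axis to grip the handle at, 104 mm above the table. The handle is an upright-sided bar 108 mm long, 22 mm wide, its top 115 mm above the table and its underside on a 64 mm disc whose top is 80 mm above the table. The bar lies along the y axis of this frame (the frame turns with it), from -50 to +58 mm; the yellow end is at +y
- handle_pointer (a point): top of the handle's yellow end, 58 mm from the turning axis
- dimmer_box: fixed black dimmer box, 110 mm (x) by 220 mm (y), 60 mm tall, aluminium face on top. Origin: centre of its underside; z up; the track runs along its y
- fader (a joint): travel of the blue dimmer grip along +y of dimmer_box, 0 to 0.13 m; at 0 the grip's centre line is at y = -0.065 m of dimmer_box. Stiff: about 1.5 N, stays where left
- fader_top (a point): top centre of the blue dimmer grip, 98 mm above the table; the grip is a bar 60 mm along x, 20 mm thick along y (with a white centre line on top), its sides standing free from 64 to 98 mm above the table
- pointer_clip: small orange pointer, 14 x 12 x 12 mm, fixed on top of the dimmer box on its +x edge beside the track; same axes as dimmer_box; origin at the centre of its underside, 60 mm above the table. The grip is in line when it has the same y (along the track) as the clip
- jar_teal: white paint jar, blue label, red lid, 64 mm across, 85 mm tall, standing between the two boxes; bystander, origin at the centre of its underside
- jar_ochre: white paint jar, yellow label, red lid, 64 mm across, 85 mm tall, beyond the boxes; bystander, origin at the centre of its underside
- jar_umber: small clear jar, brown label, black lid, 52 mm across, 70 mm tall, beyond the boxes; bystander, origin at the centre of its underside
- plaster_block: off-white block 80 x 140 x 50 mm, beyond the boxes; bystander, origin at the centre of its underside
- paint_dish: white bowl 100 mm across, 35 mm tall, beyond the boxes; bystander, origin at the centre of its underside
- arch_piece: off-white little arch, 35 x 105 mm, 75 mm tall, near the robot on its left; bystander, origin at the centre of its underside
- brush: paint brush, 200 mm long along its x, lying near the robot; bystander, origin at the centre of its underside
There are look-alikes about, which are no part of the job. Leave any pink look-alike of the switch_box alone.

How it is judged:
On the way, in this order (a step that is already met when the one before it is completed fails the run):
1. the handle rests at the white dot (off), within 0.2 rad, let go of (value of joint changeover between 1.3708 and 1.7708 rad and velocity of joint changeover between -0.1 and 0.1 rad/s and contact force between the fingers and switch_box below 0.3 N), for 0.2 s.
2. with the handle off, the dimmer grip stands in line with the orange clip, within 6 mm (value of joint changeover between 1.3708 and 1.7708 rad and y of fader_top in the frame of pointer_clip between -0.006 and 0.006 m and velocity of joint fader between -0.01 and 0.01 m/s), for 0.2 s.
3. the handle is home at the green dot (value of joint changeover above 2.99159 rad and y of fader_top in the frame of pointer_clip between -0.006 and 0.006 m), for 0.2 s.
At the end, for the whole second after the job is handed in: the handle rests with its yellow end at the green dot (within 0.15 rad) and the dimmer grip is in line with the orange clip (within 6 mm along the track) (all of step 3 and velocity of joint changeover between -0.1 and 0.1 rad/s); the robot touches nothing.
It fails at once if the dimmer moved (over 10 mm) while the handle was still on the red supply (value of joint changeover below 0.9 rad and distance of fader_top from where it was at the start of the episode above 0.01 m).
It fails at once if the handle reached the green supply with the dimmer more than 10 mm off the clip (value of joint changeover above 2.4 rad and not (y of fader_top in the frame of pointer_clip between -0.01 and 0.01 m)).
It fails at once if a bystander was pushed more than 30 mm (distance of any of jar_teal, jar_ochre, jar_umber, plaster_block, paint_dish, arch_piece, brush from where it was at the start of the episode above 0.03 m).
It also fails if it takes over 72 s, if anything falls off the work surface, if the arm or the gripper's body presses on something with over 40 N, if the wrist force passes 120 N, or if a joint passes its speed limit or range.

## Working session

There is one attempt and no reset: what is moved stays moved. The work goes in short steps, Python scripts to look and compute and a tool call to move; the robot and the scene stay as the last step left them, time stands still between calls to the robot, and variables do not carry over. Pictures are saved under pics/ and viewed, about 8 in all and at most 12, crops included, and the job is handed in when it is done.

Besides the shell and the picture viewer there is one more tool, called after "Call:" as name(argument=value, ...), one argument or row to a line, values as JSON. jog_arm: Moves the arm, as the interface text tells. Its arguments: {"type":"object","properties":{"rows":{"type":"array","items":{"type":"number"}},"grip_force":{"type":"number"}},"required":["rows"]}

```bash
mkdir -p pics
cat > h.py <<'E'
import numpy as np, cv2
from cell import observe, read_camera, camera_info, hand_in
from scipy.spatial.transform import Rotation as R
def cam(name):
    s=observe(); p,d=read_camera(name); c=camera_info(name)
    if name=='wrist':
        T=np.eye(4);T[:3,:3]=R.from_euler('xyz',s['tool_rot']).as_matrix();T[:3,3]=s['tool_pos']
        E=T@np.array(c['tool_from_camera'])
    else: E=np.array(c['extrinsics'])
    K=np.array([[c['fx'],0,c['cx']],[0,c['fy'],c['cy']],[0,0,1]]);D=np.array(c['distortion'],float)
    h,w=d.shape
    g=np.stack(np.meshgrid(np.arange(w),np.arange(h)),-1).reshape(-1,1,2).astype(np.float64)
    n=cv2.undistortPoints(g,K,D).reshape(h,w,2)
    P=np.stack([n[...,0]*d,-n[...,1]*d,-d],-1)
    W=P@E[:3,:3].T+E[:3,3]; W[d==0]=np.nan
    return p,d,W
def save(fn,p,z=1):
    cv2.imwrite('pics/'+fn,cv2.resize(p[:,:,::-1],None,fx=z,fy=z,interpolation=cv2.INTER_CUBIC))
E
python3 - <<'E'
from h import *
print(observe())
for n in ['scene','side']:
    p,d,W=cam(n); save(n+'0.png',p,1.4); np.savez('/tmp/'+n,p=p,W=W)
E
```

```text
{'time': 0.0, 'qpos': array([ 1.19297035e+00,  3.42707538e-01,  1.52503276e+00, -1.35984608e-05,
        1.27538515e+00, -1.46030078e-01]), 'qvel': array([-2.55451198e-04, -1.61433278e-03, -9.26007473e-05, -1.59649073e-04,
        1.16521655e-03, -3.66878775e-04]), 'joint_efforts': array([-2.93070188e-04, -4.31248283e+01, -2.44217795e+01,  7.16986391e-02,
        5.60808205e-02, -1.54386389e-04]), 'tool_pos': array([0.12043863, 0.51054272, 0.20474737]), 'tool_rot': array([-3.14007428e+00, -2.10174831e-04,  2.90980057e+00]), 'contact_force': array([ 0.55521893, -0.20793561,  0.37022138]), 'torque': array([-0.00903077, -0.0030508 , -0.02929288]), 'opening': 0.09167831650864339}
```

View pics/scene0.png

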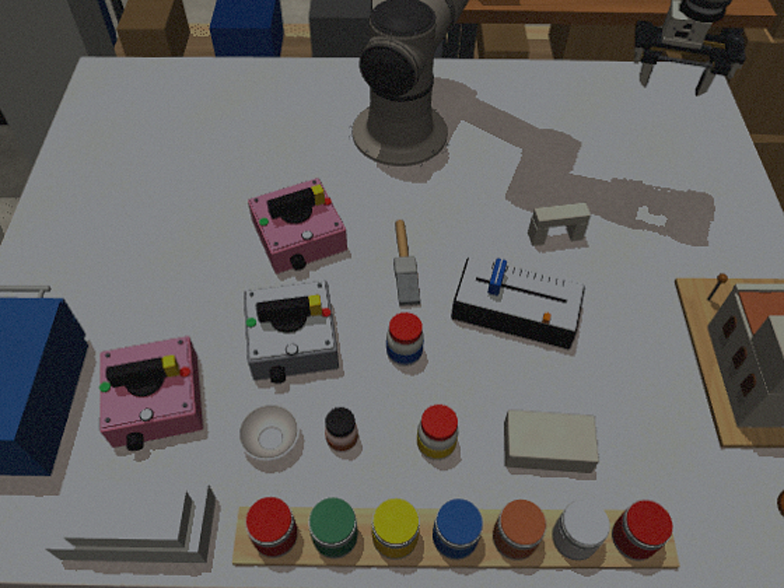

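View pics/side0.png

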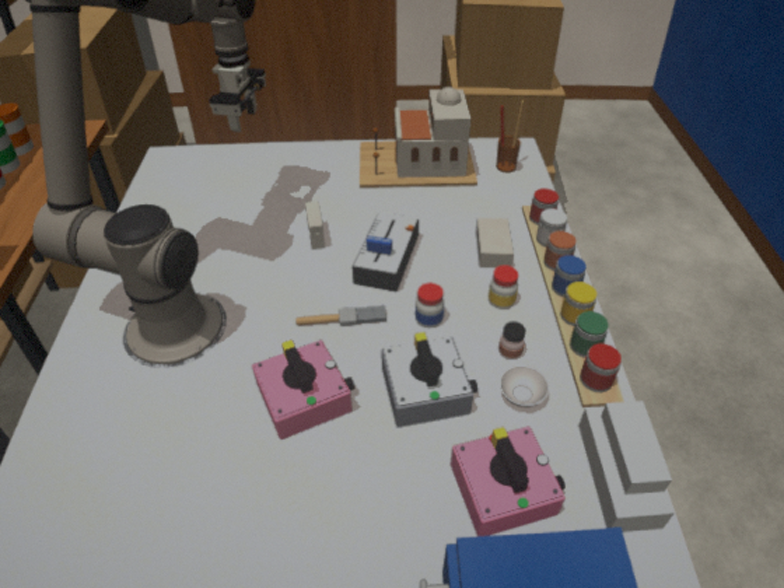

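Scene view, in 784x588 pixels: the real grey box is at (291,325), with its yellow end at (314,305) by the red dot at (326,313), white at (291,349) and green at (251,322). The pink look-alikes are at (297,222) and (149,390). The dimmer is at (520,300), with the blue grip at (497,275) and the orange clip at (546,317). The grey box is the only one that isn't pink, so it fits switch_box; I'll measure it and confirm in a crop.

Run:
```python
from h import *
for n in ['scene','side']:
    f=np.load(f'/tmp/{n}.npz');p=f['p'];W=f['W']
    hsv=cv2.cvtColor(p,cv2.COLOR_RGB2HSV).astype(int);H,S,V=hsv[...,0],hsv[...,1],hsv[...,2]
    def rep(name,m,zr,box):
        m=m&(W[...,2]>zr[0])&(W[...,2]<zr[1])
        m&=(W[...,0]>box[0])&(W[...,0]<box[1])&(W[...,1]>box[2])&(W[...,1]<box[3])
        q=W[m]
        if len(q)<5: print(n,name,len(q));return q
        r=cv2.minAreaRect((q[:,:2]*1000).astype(np.float32))
        ij=np.argwhere(m).mean(0)
        print(n,name,len(q),'mean',q.mean(0).round(4),'rect c',np.round(r[0],1),'sz',np.round(r[1],1),'ang',round(r[2],1),'px',ij[::-1].round())
        return q
    # anchor guess from scene pixels
    if n=='scene':
        a=W[325*10//14-22,int(250/1.4)+2]; 
        for nm,(u,v) in dict(box=(265,350),dim=(560,300),jar=(405,325),jar2=(438,415)).items():
            print(nm,W[int(v/1.4),int(u/1.4)].round(3))
        bx=W[int(350/1.4),int(265/1.4)];dm=W[int(300/1.4),int(560/1.4)]
        B=(bx[0]-.18,bx[0]+.1,bx[1]-.12,bx[1]+.17); Dm=(dm[0]-.15,dm[0]+.13,dm[1]-.2,dm[1]+.12)
    nopink=~((H>150)&(S>60))
    rep('boxface',nopink,(.060,.077),B)
    rep('yellow',(H>20)&(H<35)&(S>140),(.10,.13),B)
    rep('handletop',V<70,(.108,.125),B)
    rep('red',((H<8)|(H>172))&(S>140),(.05,.08),B)
    rep('green',(H>45)&(H<85)&(S>120),(.05,.08),B)
    rep('dimface',V>=0,(.052,.067),Dm)
    rep('blue',(H>100)&(H<125)&(S>120),(.092,.105),Dm)
    rep('blueall',(H>100)&(H<125)&(S>120),(.062,.105),Dm)
    rep('orange',(H>5)&(H<20)&(S>140),(.055,.08),Dm)
    if n=='scene': big=p[185:290,160:430]; save('crop1.png',big,2.9)
```

```text
box [ 0.613 -0.229  0.066]
dim [0.498 0.281 0.058]
jar [0.572 0.005 0.084]
jar2 [0.734 0.054 0.08 ]
scene boxface 2420 mean [ 0.5644 -0.1937  0.0676] rect c [ 561.7 -241.8] sz [155.1 249.1] ang 11.8 px [206. 233.]
scene yellow 84 mean [ 0.5451 -0.1473  0.1104] rect c [ 544.1 -148. ] sz [22.  19.1] ang 5.6 px [224. 216.]
scene handletop 314 mean [ 0.5528 -0.2005  0.1125] rect c [ 551.9 -200. ] sz [24.7 86.6] ang 9.2 px [201. 218.]
scene red 39 mean [ 0.5577 -0.1662  0.0715] rect c [ 594.6 -238.2] sz [ 17.4 257.9] ang 28.1 px [217. 230.]
scene green 38 mean [ 0.5627 -0.2502  0.072 ] rect c [ 570.4 -223.7] sz [87.4 16.2] ang 72.8 px [182. 231.]
scene dimface 2846 mean [0.4897 0.2133 0.058 ] rect c [485.  210.8] sz [219.3 111.4] ang 72.8 px [372. 211.]
scene blue 128 mean [0.4687 0.1678 0.0959] rect c [467.2 168. ] sz [19.5 62.8] ang 72.5 px [355. 195.]
scene blueall 173 mean [0.4745 0.1661 0.0919] rect c [467.2 168. ] sz [19.5 62.8] ang 72.9 px [355. 198.]
scene orange 34 mean [0.539  0.2439 0.0684] rect c [500. 210.] sz [130.5  19.9] ang 44.3 px [388. 225.]
side boxface 1978 mean [ 0.5471 -0.2087  0.0702] rect c [ 571.4 -247.1] sz [178.4 296.5] ang 26.1 px [304. 268.]
side yellow 31 mean [ 0.5379 -0.1498  0.1156] rect c [ 538.4 -149.7] sz [15.4 15.7] ang 14.0 px [300. 240.]
side handletop 209 mean [ 0.5475 -0.2074  0.1155] rect c [ 546.7 -203.2] sz [22.  88.2] ang 11.1 px [305. 257.]
side red 0
side green 20 mean [ 0.5583 -0.258   0.0745] rect c [ 558.3 -258.2] sz [11.7 11.9] ang 65.1 px [310. 282.]
side dimface 1156 mean [0.4844 0.2009 0.0608] rect c [482.9 212.4] sz [225.1 110.7] ang 72.5 px [277. 174.]
side blue 36 mean [0.4623 0.1617 0.0972] rect c [461.9 163.7] sz [10.3 53.8] ang 70.4 px [270. 173.]
side blueall 40 mean [0.4611 0.1622 0.0959] rect c [461.8 163.6] sz [10.3 53.8] ang 70.7 px [270. 173.]
side orange 5 mean [0.54   0.2463 0.071 ] rect c [539.6 246.6] sz [7.9 4.6] ang 27.2 px [293. 162.]
```

View pics/crop1.png

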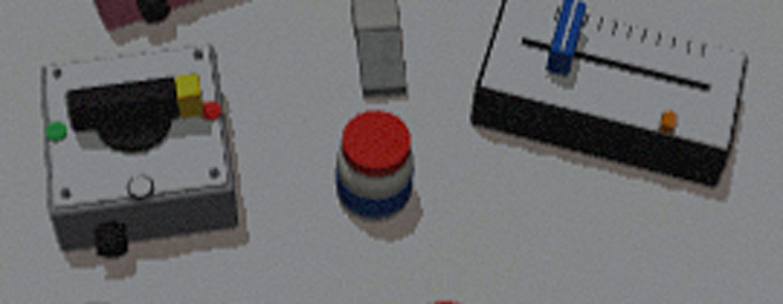

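The crop confirms it: the grey aluminium-faced box has red, white and green dots with the handle at red. The dimmer has a blue grip at crop (566,38) and an orange clip at (669,121).

```bash
cat >> h.py <<'E'
def plan(x,y,z,yaw):
    s=observe();M=R.from_euler('xyz',s['tool_rot']).as_matrix()
    d=M.T@(np.array([x,y,z])-s['tool_pos'])*1000
    print('pos',s['tool_pos'].round(4),'yaw',np.degrees(s['tool_rot'][2]).round(2),'t',s['time'],'shift',d.round(1),'roll',((np.degrees(s['tool_rot'][2])-yaw+180)%360-180).round(2))
E
python3 - <<'E'
from h import *
c=camera_info('wrist');print(np.array(c['tool_from_camera']).round(3),c['fx'])
plan(.45,.19,.30,162.8)
plan(.548,-.196,.30,99)
E
```

```text
[[ 0.001  0.963  0.271  0.073]
 [ 1.    -0.001  0.001  0.002]
 [ 0.001  0.271 -0.963 -0.178]
 [ 0.     0.     0.     1.   ]] 304.8229261306028
pos [0.1204 0.5106 0.2048] yaw 166.72 t 0.1 shift [-394.4 -236.4  -94.9] roll 3.92
pos [0.1204 0.5106 0.2048] yaw 166.72 t 0.1 shift [-578.4 -589.6  -94.5] roll 67.72
```

Call:
jog_arm(
  rows=[91,-15,-8,-2,0,91,-28,-15,-2,0,91,-28,-15,-2,0,91,-28,-15,-2,0,91,-28,-15,-2,0,91,-28,-15,-2,0,91,-28,-15,-2,0,91,-28,-15,-1,0,91,-28,-15,-1,0,91,-28,-15,-1,0,91,-28,-15,-1,0,91,-28,-15,0,0,91,-28,-15,0,0,91,-28,-15,0,0,91,-28,-15,0,0,91,-15,-8,0,4,91,-10,-4,0,0,91,0,0,0,0],
)

```text
time: 1.9
tool_pos: [0.4882, 0.1866, 0.223]
tool_rot: [-3.141, -0.001, 2.84]
contact_force: [0.3, 0.3, -0.0]
opening: 0.0906
```

```bash
cat >> h.py <<'E'
def masks(p,W):
    hsv=cv2.cvtColor(p,cv2.COLOR_RGB2HSV).astype(int);return hsv[...,0],hsv[...,1],hsv[...,2]
def rep(name,m,W,c,r,zr):
    m=m&(W[...,2]>zr[0])&(W[...,2]<zr[1])&(np.hypot(W[...,0]-c[0],W[...,1]-c[1])<r)
    q=W[m]
    if len(q)<5: print(name,len(q));return
    b=cv2.minAreaRect((q[:,:2]*1000).astype(np.float32))
    print(name,len(q),'mean',q.mean(0).round(4),'rect',np.round(b[0],1),np.round(b[1],1),round(b[2],1),'px',np.argwhere(m).mean(0)[::-1].round());return q
E
python3 - <<'E'
from h import *
p,d,W=cam('wrist');save('w1.png',p,1.4);np.savez('/tmp/w1',p=p,W=W)
H,S,V=masks(p,W);c=(.484,.211)
rep('face',V>=0,W,c,.13,(.052,.067))
bl=(H>100)&(H<125)&(S>110)
rep('blue',bl,W,c,.13,(.09,.107))
rep('orange',(H>5)&(H<20)&(S>130),W,c,.13,(.066,.08))
plan(.548,-.196,.22,99)
E
```

```text
face 16202 mean [0.4798 0.217  0.0586] rect [481.8 213.8] [220.  110.1] 72.7 px [301. 173.]
blue 929 mean [0.4626 0.1724 0.0965] rect [463.6 171.7] [20.1 58.5] 73.4 px [257. 176.]
orange 126 mean [0.5405 0.2517 0.0704] rect [540.7 251.9] [10.9 13.2] 72.8 px [346. 216.]
pos [0.4875 0.1873 0.2231] yaw 162.77 t 1.95 shift [-171.3 -348.2    2.9] roll 63.77
```

View pics/w1.png

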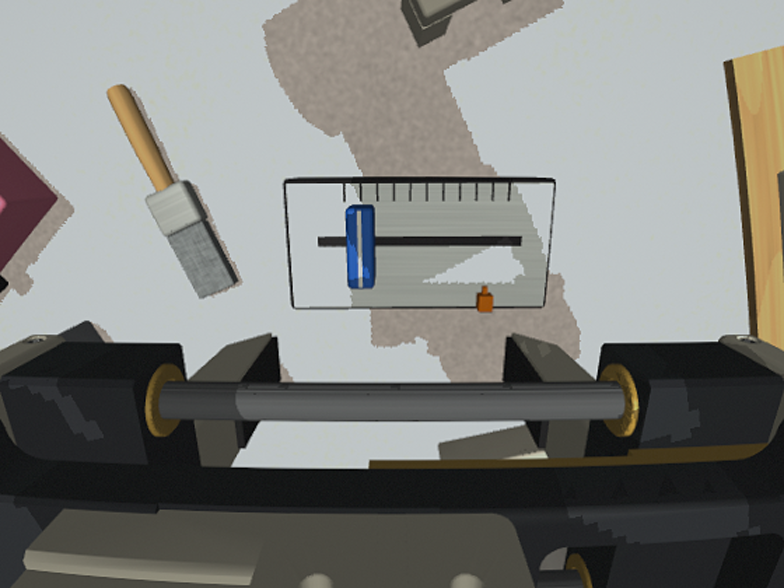

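The wrist view shows the dimmer face, with the blue grip at (360,246) and the clip at (485,299), so the grip needs about 97 ± 3 mm of travel along +y. Next is the switch box.

Call:
jog_arm(
  rows=[91,-6,-12,0,0,91,-12,-25,0,4,91,-12,-25,0,0,91,-12,-25,0,0,91,-12,-25,0,0,91,-12,-25,0,0,91,-12,-25,0,0,91,-12,-25,0,0,91,-12,-25,0,0,91,-12,-25,0,0,91,-12,-25,0,0,91,-12,-25,0,0,91,-12,-25,0,0,91,-12,-23,0,0,91,-6,-12,0,0,91,0,0,0,0],
)

```text
time: 3.55
tool_pos: [0.5209, -0.1977, 0.2232]
tool_rot: [-3.142, -0.0, 2.769]
contact_force: [-0.1, 0.1, 0.2]
opening: 0.0909
```

Call:
jog_arm(
  rows=[91,0,0,0,8,91,0,0,0,8,91,0,0,0,8,91,0,0,0,8,91,0,0,0,8,91,0,0,0,8,91,0,0,0,8,91,0,0,0,4,91,0,0,0,0,91,0,0,0,0],
)

```text
time: 4.55
tool_pos: [0.5211, -0.1956, 0.2235]
tool_rot: [3.142, -0.0, 1.726]
contact_force: [0.1, -0.2, 0.4]
opening: 0.0909
```

Run:
```python
from h import *
p,d,W=cam('wrist');save('w2.png',p,1.4);np.savez('/tmp/w2',p=p,W=W)
H,S,V=masks(p,W);c=(.55,-.2)
pink=((H>150)|(H<4))&(S>40)
rep('face',~pink,W,c,.115,(.063,.076))
rep('yellow',(H>20)&(H<35)&(S>130),W,c,.1,(.108,.125))
rep('handle',(V>=0),W,c,.1,(.108,.125))
rep('red',((H<8)|(H>172))&(S>140),W,c,.08,(.063,.078))
rep('green',(H>45)&(H<85)&(S>110),W,c,.1,(.063,.078))
plan(.548,-.196,.087,99)
```

```text
face 12384 mean [ 0.5459 -0.1862  0.0686] rect [ 548.5 -192.2] [148.4 149.3] 10.0 px [302. 185.]
yellow 480 mean [ 0.5399 -0.1448  0.1134] rect [ 539.9 -144.9] [20.8 19.6] 10.4 px [307. 152.]
handle 2427 mean [ 0.5472 -0.1857  0.1136] rect [ 548.  -188.3] [ 22.1 107.8] 9.9 px [307. 194.]
red 200 mean [ 0.5374 -0.1289  0.0722] rect [ 537.3 -128.8] [16.9 13.5] 9.0 px [304. 133.]
green 39 mean [ 0.5604 -0.2607  0.0725] rect [ 560.2 -260.9] [15.5  4.8] 3.7 px [304. 250.]
pos [ 0.5211 -0.1958  0.2235] yaw 98.89 t 4.6 shift [ -4.3  26.5 136.5] roll -0.11
```

View pics/w2.png

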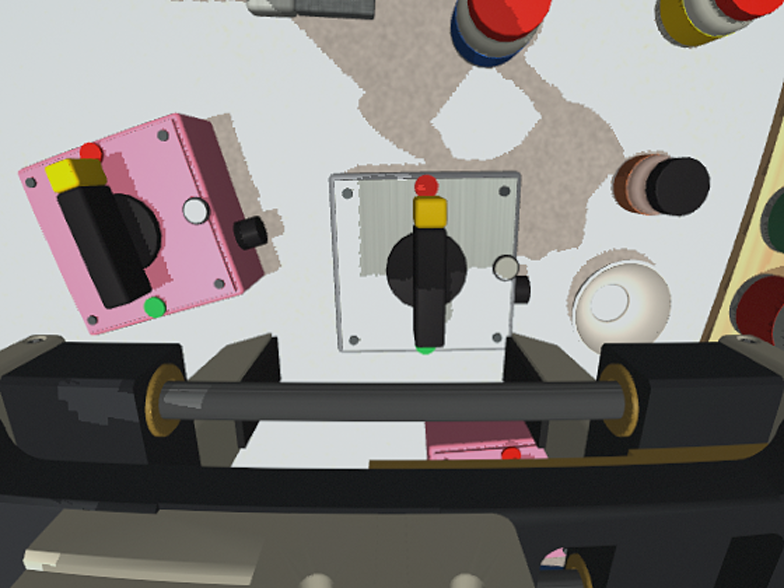

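The wrist view confirms the handle at (430,270), the red dot at (426,186) and the white dot at (506,268). The axis is at (0.5485, -0.1922) with yaw 10°. I'll descend and grip.

Call:
jog_arm(
  rows=[91,0,10,0,-1,91,0,10,0,0,91,-1,8,10,0,91,0,0,20,0,91,0,0,25,0,91,0,0,25,0,91,0,0,25,0,91,0,0,18,0,91,0,0,10,0,91,0,0,3,0,91,0,0,0,0],
)

```text
time: 5.7
tool_pos: [0.5493, -0.1931, 0.0872]
tool_rot: [-3.142, -0.0, 1.741]
contact_force: [-0.7, 0.2, -0.1]
opening: 0.0907
```

Run:
```python
from h import *
plan(.5485,-.1922,.087,100)
```

```text
pos [ 0.5493 -0.1931  0.0872] yaw 99.73 t 5.7 shift [ 1.  -0.6  0.2] roll -0.27
```

Call:
jog_arm(
  rows=[60,1,-0.6,0,0,35,0,0,0,0,20,0,0,0,0,15,0,0,0,0,15,0,0,0,0,15,0,0,0,0,15,0,0,0,0,15,0,0,0,0],
  grip_force=35,
)

```text
time: 6.5
tool_pos: [0.5483, -0.1922, 0.0874]
tool_rot: [3.142, -0.0, 1.74]
contact_force: [-0.3, 1.0, 0.5]
opening: 0.0319
```

Call:
jog_arm(
  rows=[15,0,0,0,0,15,0,0,0,0,15,0,0,0,0,15,0,0,0,0,15,0,0,0,0],
)

```text
time: 7.0
tool_pos: [0.5482, -0.1922, 0.0874]
tool_rot: [3.142, -0.0, 1.74]
contact_force: [0.3, -0.4, -0.4]
opening: 0.0214
```

Gripped with a 21.4 mm opening and almost no side force. Next is 90° clockwise at 6° per row.

Call:
jog_arm(
  rows=[15,0,0,0,4,15,0,0,0,6,15,0,0,0,6,15,0,0,0,6,15,0,0,0,6,15,0,0,0,6,15,0,0,0,6],
)

```text
time: 7.7
tool_pos: [0.5493, -0.1925, 0.0874]
tool_rot: [3.139, -0.001, 1.038]
contact_force: [4.1, -1.4, -3.1]
opening: 0.0213
```

Call:
jog_arm(
  rows=[15,0,0,0,6,15,0,0,0,6,15,0,0,0,6,15,0,0,0,6,15,0,0,0,6,15,0,0,0,6,15,0,0,0,6,15,0,0,0,6,15,0,0,0,2,15,0,0,0,0,15,0,0,0,0],
)

```text
time: 8.8
tool_pos: [0.5501, -0.1936, 0.0874]
tool_rot: [3.139, -0.004, 0.169]
contact_force: [6.5, -4.5, -5.2]
opening: 0.0212
```

Call:
jog_arm(
  rows=[30,0,0,0,0,45,0,0,0,0,60,0,0,0,0,60,0,0,0,0,60,0,0,0,0,60,0,0,0,0,60,0,0,0,0,60,0,0,-10,0,60,0,0,-20,0,60,0,0,-25,0,60,0,0,-25,0,60,0,0,-25,0,60,0,0,-15,0,60,0,0,0,0],
)

```text
time: 10.2
tool_pos: [0.5495, -0.1928, 0.2106]
tool_rot: [3.138, -0.005, 0.17]
contact_force: [0.8, -0.4, -0.2]
opening: 0.0596
```

Run:
```python
from h import *
p,d,W=cam('scene');
H,S,V=masks(p,W);c=(.55,-.2)
rep('yellow',(H>20)&(H<35)&(S>130),W,c,.1,(.10,.13))
rep('blackhandle',(V<70),W,c,.08,(.103,.125))
p,d,W=cam('wrist');save('w3.png',p,1.0)
H,S,V=masks(p,W);
rep('yellow w',(H>20)&(H<35)&(S>130),W,c,.1,(.10,.13))
rep('handle w',(V>=0),W,c,.09,(.105,.125))
plan(.4675,.171,.2,-17.2)
```

```text
yellow 101 mean [ 0.5989 -0.186   0.1106] rect [ 595.2 -187. ] [27.3 21.1] 8.9 px [206. 235.]
blackhandle 283 mean [ 0.5456 -0.1953  0.1125] rect [ 549.5 -195.1] [102.1  22.1] 9.5 px [204. 215.]
yellow w 538 mean [ 0.5963 -0.184   0.1135] rect [ 596. -184.] [19.4 20.7] 9.8 px [281. 151.]
handle w 2649 mean [ 0.5557 -0.1913  0.1136] rect [ 552.8 -191.8] [107.2  22. ] 9.8 px [281. 195.]
pos [ 0.5481 -0.1922  0.2074] yaw 9.72 t 10.3 shift [ -18.1 -371.5    7.4] roll 26.92
```

View pics/w3.png

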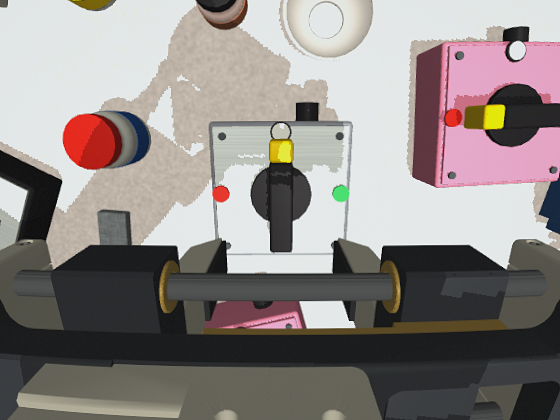

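The handle rests at white: the wrist view puts the yellow end at (281,152), just under the white dot at (281,131), with bar yaw 9.8° against box yaw 10°. Now to the dimmer grip.

Call:
jog_arm(
  rows=[60,-1,-12,0,0,60,-1,-24,0,0,60,-1,-24,0,0,60,-1,-24,0,0,60,-1,-24,0,0,60,-1,-24,0,0,60,-1,-24,0,0,60,-1,-24,0,0,60,-1,-24,0,0,60,-1,-24,0,0,60,-1,-24,0,0,60,-1,-24,0,0,60,-1,-24,0,0,60,-1,-24,0,0,60,-2,-24,0,0,60,-1,-16,0,0,60,-1,-7,0,0,60,0,0,0,0],
)

```text
time: 12.1
tool_pos: [0.4669, 0.1711, 0.2068]
tool_rot: [-3.142, 0.002, 0.171]
contact_force: [0.7, -0.7, -0.4]
opening: 0.0602
```

Call:
jog_arm(
  rows=[60,0,0,0,6,60,0,0,0,7,60,0,0,0,7,60,0,0,0,7,60,0,0,0,0,60,0,0,0,0],
)

```text
time: 12.7
tool_pos: [0.4678, 0.1698, 0.2072]
tool_rot: [3.141, 0.0, -0.299]
contact_force: [0.4, -0.9, -0.1]
opening: 0.0596
```

Run:
```python
from h import *
p,d,W=cam('wrist');save('w4.png',p,1.0)
H,S,V=masks(p,W);c=(.482,.214)
rep('face',V>=0,W,c,.13,(.052,.067))
rep('blue',(H>100)&(H<125)&(S>110),W,c,.13,(.09,.107))
rep('orange',(H>5)&(H<20)&(S>130),W,c,.13,(.066,.08))
plan(.4665,.171,.071,-17.2)
```

```text
face 17103 mean [0.4865 0.2131 0.0585] rect [482.4 213.5] [219.5 109.8] 72.8 px [238. 185.]
blue 884 mean [0.4665 0.171  0.0966] rect [465.1 171.1] [18.6 57.7] 72.5 px [280. 200.]
orange 174 mean [0.5414 0.2509 0.0703] rect [541.5 251.3] [12.4 13.4] 73.3 px [184. 148.]
pos [0.4679 0.1699 0.2073] yaw -17.15 t 12.75 shift [ -1.6  -0.6 136.3] roll 0.05
```

Call:
jog_arm(
  rows=[60,-1,-1,10,0,60,0,0,20,0,60,0,0,25,0,60,0,0,25,0,60,0,0,25,0,60,0,0,18,0,60,0,0,10,0,60,0,0,3,0,60,0,0,0,0,40,0,0,0,0,20,0,0,0,0,12,0,0,0,0,12,0,0,0,0,12,0,0,0,0,12,0,0,0,0,12,0,0,0,0,12,0,0,0,0],
  grip_force=15,
)

```text
time: 14.45
tool_pos: [0.4673, 0.1715, 0.0716]
tool_rot: [3.142, -0.0, -0.302]
contact_force: [-1.0, -1.0, 2.3]
opening: 0.0197
```

Call:
jog_arm(
  rows=[12,0,-4,0,0,12,0,-8,0,0,12,0,-8,0,0,12,0,-8,0,0,12,0,-8,0,0,12,0,-8,0,0,12,0,-8,0,0,12,0,-8,0,0,12,0,-8,0,0,12,0,-8,0,0,12,0,-8,0,0,12,0,-8,0,0,12,0,-4,0,0,12,0,-2,0,0,12,0,0,0,0,12,0,0,0,0],
)

```text
time: 16.05
tool_pos: [0.4963, 0.2664, 0.0715]
tool_rot: [-3.14, 0.0, -0.301]
contact_force: [-1.9, 1.8, 3.9]
opening: 0.0197
```

Run:
```python
from h import *
print(observe()['tool_pos'].round(4),np.degrees(observe()['tool_rot'][2]).round(2),observe()['contact_force'].round(1))
p,d,W=cam('wrist');save('w5.png',p[80:290,120:440],2.3)
H,S,V=masks(p,W);c=(.482,.214)
a=rep('blue',(H>100)&(H<125)&(S>110),W,c,.13,(.06,.107))
b=rep('orange',(H>5)&(H<20)&(S>130),W,c,.13,(.066,.08))
u=np.array([.296,.955])
print('clip - tcp along y mm',((b[:,:2].mean(0)-observe()['tool_pos'][:2])@u*1000).round(1),'range',np.percentile(b[:,:2]@u,[2,98])-observe()['tool_pos'][:2]@u)
```

```text
[0.4963 0.2664 0.0715] -17.26 [-1.9  1.8  3.9]
blue 2441 mean [0.5065 0.265  0.094 ] rect [495.3 269.6] [22.1 59. ] 73.8 px [279. 240.]
orange 477 mean [0.5416 0.2521 0.0707] rect [539.7 252.6] [11.3 17.2] 72.7 px [283. 166.]
clip - tcp along y mm -0.1 range [-0.00572039  0.0054574 ]
```

View pics/w5.png

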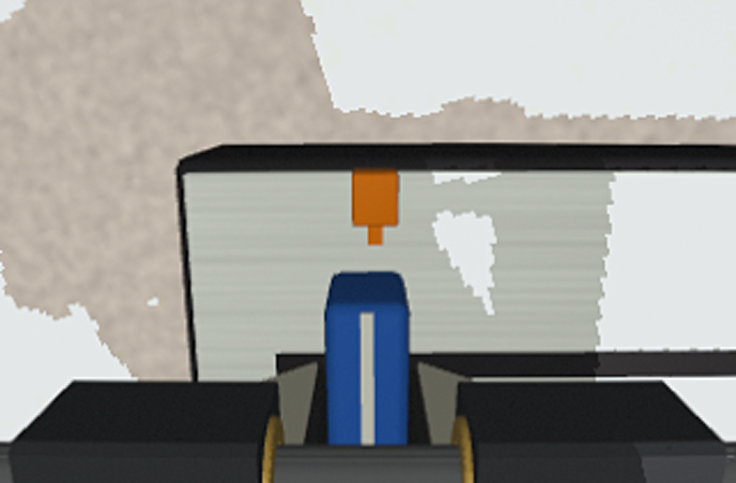

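The crop shows the grip's white line at x=367 and the clip at x=375, about 2 mm apart. I'll compare the two in the same cloud, so the calibration offset cancels.

Run:
```python
from h import *
u=np.array([.2957,.9553])
p,d,W=cam('wrist');H,S,V=masks(p,W)
near=(abs(W[...,0]-.52)<.06)&(abs(W[...,1]-.26)<.04)
zt=(W[...,2]>.093)&(W[...,2]<.104)&near
bl=(H>100)&(H<125)&(S>110)&zt
wh=(S<60)&(V>120)&zt
cl=(H>5)&(H<20)&(S>130)&(W[...,2]>.066)&(W[...,2]<.08)&near
for n,m in (('blue',bl),('white',wh),('clip',cl)):
    y=W[m][:,:2]@u*1000
    rows=np.argwhere(m)
    mid=np.median([ (rows[rows[:,0]==r,1].min()+rows[rows[:,0]==r,1].max())/2 for r in np.unique(rows[:,0])])
    print(n,m.sum(),'mean',y.mean().round(2),'mid',(np.percentile(y,[3,97]).mean()).round(2),'colmid',mid)
```

```text
blue 2061 mean 402.8 mid 402.79 colmid 279.5
white 363 mean 402.71 mid 402.58 colmid 279.5
clip 462 mean 400.89 mid 401.06 colmid 282.5
```

The grip is 1.8 mm past the clip, so I'll move it back 1.5 mm, then release and lift.

Call:
jog_arm(
  rows=[12,0,1.5,0,0,12,0,0,0,0,12,0,0,0,0,12,0,0,0,0,30,0,0,0,0,45,0,0,0,0,60,0,0,0,0,60,0,0,0,0,60,0,0,0,0,60,0,0,-10,0,60,0,0,-20,0,60,0,0,-25,0,60,0,0,-25,0,60,0,0,-25,0,60,0,0,-20,0,60,0,0,-10,0,60,0,0,0,0],
)

```text
time: 17.85
tool_pos: [0.4966, 0.2641, 0.2082]
tool_rot: [-3.139, -0.003, -0.302]
contact_force: [-0.6, -0.7, -0.5]
opening: 0.06
```

Run:
```python
from h import *
u=np.array([.2957,.9553])
for cn in ('wrist','scene'):
    p,d,W=cam(cn);H,S,V=masks(p,W)
    if cn=='wrist': save('w6.png',p,1)
    near=(abs(W[...,0]-.52)<.06)&(abs(W[...,1]-.26)<.045)
    zt=(W[...,2]>.092)&(W[...,2]<.105)&near
    bl=(H>95)&(H<130)&(S>90)&zt
    wh=(S<60)&(V>120)&zt
    cl=(H>5)&(H<20)&(S>130)&(W[...,2]>.066)&(W[...,2]<.08)&near
    for n,m in (('blue',bl),('white',wh),('clip',cl)):
        y=W[m][:,:2]@u*1000
        print(cn,n,m.sum(),'mean',y.mean().round(2),'mid',(np.percentile(y,[3,97]).mean()).round(2))
plan(.5485,-.1922,.21,9.8)
```

```text
wrist blue 964 mean 400.57 mid 400.59
wrist white 182 mean 400.2 mid 400.33
wrist clip 159 mean 400.92 mid 400.68
scene blue 128 mean 397.9 mid 398.03<stdin>:13: RuntimeWarning: Mean of empty slice.
  ret = ret.dtype.type(ret / rcount)
Traceback (most recent call last):
IndexError: index -1 is out of bounds for axis 0 with size 0
```

The grip is in line with the clip within 0.5 mm in the wrist cloud. The scene check failed only because its colour window found no clip pixels. Back to the handle.

Call:
jog_arm(
  rows=[60,5,12,0,0,60,11,24,0,0,60,11,24,0,0,60,11,24,0,0,60,11,24,0,0,60,11,24,0,0,60,11,24,0,0,60,11,24,0,0,60,11,24,0,0,60,11,24,0,0,60,10,24,0,0,60,10,24,0,0,60,10,24,0,0,60,10,24,0,0,60,10,24,0,0,60,10,24,0,0,60,10,24,0,0,60,7,16,0,0,60,4,8,0,0,60,0,0,0,0],
)

```text
time: 19.95
tool_pos: [0.5475, -0.193, 0.2058]
tool_rot: [-3.141, 0.001, -0.303]
contact_force: [0.5, 0.3, 0.4]
opening: 0.06
```

Call:
jog_arm(
  rows=[60,0,0,0,-6,60,0,0,0,-7,60,0,0,0,-7,60,0,0,0,-7,60,0,0,0,0,60,0,0,0,0],
)

```text
time: 20.55
tool_pos: [0.5478, -0.1913, 0.2064]
tool_rot: [-3.141, 0.0, 0.167]
contact_force: [0.4, -0.0, 0.1]
opening: 0.0602
```

Run:
```python
from h import *
p,d,W=cam('wrist')
H,S,V=masks(p,W);c=(.55,-.2)
rep('handle w',(V>=0),W,c,.09,(.105,.125))
plan(.5485,-.1922,.087,9.8)
```

```text
handle w 2689 mean [ 0.5557 -0.1912  0.1136] rect [ 553.  -191.7] [107.  22.] 9.8 px [282. 195.]
pos [ 0.5478 -0.1915  0.2064] yaw 9.6 t 20.6 shift [  0.6   0.9 119.4] roll -0.2
```

Call:
jog_arm(
  rows=[60,1,1,9,0,60,0,0,20,0,60,0,0,25,0,60,0,0,25,0,60,0,0,20,0,60,0,0,15,0,60,0,0,5,0,60,0,0,0,0,40,0,0,0,0,20,0,0,0,0,15,0,0,0,0,15,0,0,0,0,15,0,0,0,0,15,0,0,0,0,15,0,0,0,0,15,0,0,0,0,15,0,0,0,0],
  grip_force=35,
)

```text
time: 22.3
tool_pos: [0.5492, -0.1937, 0.0877]
tool_rot: [3.14, -0.001, 0.17]
contact_force: [-0.1, -5.1, 0.8]
opening: 0.021
```

Call:
jog_arm(
  rows=[15,0,0,0,4,15,0,0,0,6,15,0,0,0,6,15,0,0,0,6,15,0,0,0,6,15,0,0,0,6,15,0,0,0,6,15,0,0,0,6,15,0,0,0,6,15,0,0,0,6,15,0,0,0,6,15,0,0,0,6,15,0,0,0,6,15,0,0,0,6,15,0,0,0,6,15,0,0,0,2,15,0,0,0,0,15,0,0,0,0],
)

```text
time: 24.1
tool_pos: [0.5486, -0.1944, 0.0877]
tool_rot: [3.141, -0.002, -1.401]
contact_force: [-2.7, -7.8, 1.8]
opening: 0.0215
```

Turned 90°, to yaw -80.3°. Releasing and lifting.

Call:
jog_arm(
  rows=[30,0,0,0,0,45,0,0,0,0,60,0,0,0,0,60,0,0,0,0,60,0,0,0,0,60,0,0,0,0,60,0,0,-10,0,60,0,0,-20,0,60,0,0,-25,0,60,0,0,-25,0,60,0,0,-25,0,60,0,0,-25,0,60,0,0,-10,0,60,0,0,0,0,60,0,0,0,0],
)

```text
time: 25.6
tool_pos: [0.5485, -0.1928, 0.2265]
tool_rot: [3.141, 0.001, -1.401]
contact_force: [-0.5, -0.2, 0.7]
opening: 0.0599
```

Run:
```python
from h import *
p,d,W=cam('wrist');save('w7.png',p)
H,S,V=masks(p,W);c=(.5485,-.192)
rep('handle',(V>=0),W,c,.09,(.105,.125))
q=rep('yellow',(H>20)&(H<35)&(S>130),W,c,.1,(.10,.13))
v=q[:,:2].mean(0)-np.array(c);print('changeover est',np.degrees(np.arctan2(v[0],v[1]))%360+9.9)
p,d,W=cam('scene');save('s7.png',p[120:330,60:460],1.9)
H,S,V=masks(p,W);c=(.482,.214)
rep('blue',(H>95)&(H<130)&(S>90),W,c,.13,(.09,.105))
rep('orange',(H>5)&(H<22)&(S>110),W,c,.13,(.063,.085))
```

```text
handle 2369 mean [ 0.5496 -0.1992  0.1135] rect [ 549.3 -196.7] [ 22.1 107. ] 9.7 px [280. 190.]
yellow 478 mean [ 0.5568 -0.2399  0.1134] rect [ 556.8 -239.6] [20.8 20.6] 12.2 px [279. 147.]
changeover est 180.12999133567055
blue 142 mean [0.4985 0.2622 0.0956] rect [494.6 263.7] [19.3 60.8] 73.3 px [395. 205.]
orange 29 mean [0.543  0.2487 0.0689] rect [540.7 248.8] [10.  20.5] 81.8 px [390. 226.]
```

View pics/s7.png

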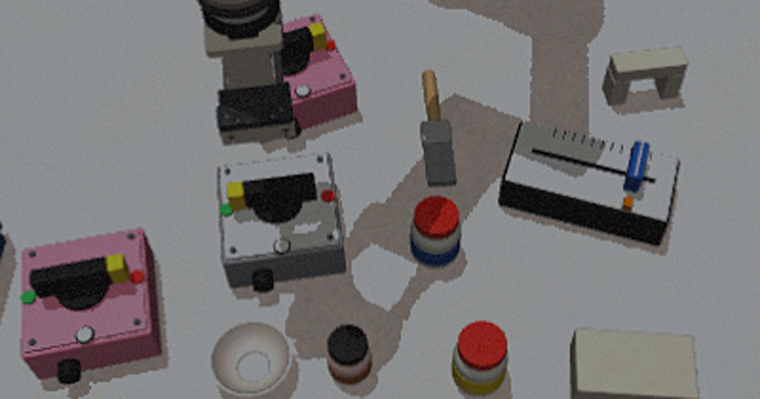

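The scene view shows the yellow end at green (236,195). The grip at (637,165) is in line with the clip at (628,202) along the track, agreeing to about 1 mm in coordinates. The jars, brush, arch, block and dish look untouched. Handing in.

```bash
python3 -c "
from h import *
s=observe();print(s['time'],s['contact_force'],abs(s['qvel']).max());print(hand_in())"
```

```text
25.7 [0.28676044 0.28885084 1.10773052] 0.003686166854050101
the job is handed in; nothing more can be done
None
```

The lighting is changed over to the green supply and the job is handed in at 25.7 s of the 72 s allowed; no verdict is reported.

I turned the handle from red to white, let go, and lifted clear. With it off, I slid the dimmer grip about 97 mm to the orange clip and released it. Then I gripped the handle again and turned it on clockwise to green.

**Last checks:**
- **Handle:** it measured about 180° from its red position, so it is home at the green dot.
- **Dimmer:** the grip was within about 0.5 mm of the clip along the track in the wrist camera, and about 0.6 mm in the final scene view.
- **Surroundings:** the bystanders in the final view looked undisturbed, by eye only. The arm was still, raised and clear, with about 1 N of residual force reading, which looks like sensor noise.

**Checks that failed or disagreed:**
- One mid-run scene-camera check of the dimmer found no clip pixels because my colour window was too narrow. The final check with a wider window agreed with the wrist camera.
- Before the final 1.5 mm correction, comparing the clip with the tool position suggested no error (0.1 mm). The camera comparison of grip and clip showed 1.8 mm, and I went with the camera.

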